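# Clear the woodwork bench after class

### The arm

A 6-joint arm with a two-finger parallel gripper is mounted at the origin on the work surface. World frame = base frame: x ahead of the robot, y to its left, z up, the work surface at z = 0. Lengths are in m, angles in rad, forces in N, time in s.
With the tool pointing down it reaches from about 0.3 to 0.875 m from the base axis. Payload 6.4 kg.
Tool frame: the origin (TCP) lies midway between the tips of the shut fingers; the grasp point (between the pads) lies 19 mm behind it; z points along the fingers, y is the line along which they close (so a half turn about z gives the same grasp; the last joint's range is limited). The gripper opens to 85 mm and grips with 20 to 120 N. Pads are 22 mm wide; open, the fingers measure 114 mm over their backs; the gripper's body (76 mm by 85 mm) begins 54 mm behind the grasp point. The pads swing forward as they close: fully open they stand 13 mm farther back than shut.
Start: joints at [-1.422, 0.181, 1.607, -0, 1.354, -0.206], TCP at [0.2, -0.539, 0.231] pointing down, gripper open.
Joint ranges: [-2.99, 2.99], [-0.89, 2.07], [0.3, 2.58], [-1.14, 4.28], [0, 2.63], [-3.12, 3.12]. Speed limits (rad/s): [2.57, 2.57, 3.01, 3.14, 3.14, 3.14].

### API

Orientations are given as a unit quaternion [w, x, y, z].
In Python, from bench import ctrl gives the robot as it stands. The module is installed in compiled form; this text tells all that it offers.
- The arm moves only by the tool move_arm, never from a script. Its argument "plan" is one flat list of numbers, 6 for each row, row after row: the shift along the world's x, y, z in units of 50 mm (1.0 is 50 mm), then the turn, a rotation vector about the world's x, y, z in rad. A call has 1 to 10 rows; each row is the pose to reach, as a shift and turn from the pose commanded when the call began; what a row does not reach only later rows make up. A row lasts 1/8 s, in which the tool goes at most 62.5 mm and 10.7 degrees, less where a joint would pass 70% of its speed; a pose out of reach is approached as far as the arm can. A call with a gripper value outside its range is refused whole. "grip" is the finger opening in mm, from 0 to 85.4, set as the call begins (left out, the last holds). The fingers move at their own pace and stop on an object; the grip force is fixed at half the most. Time passes only in rows, so rows that repeat a pose let the fingers close. It gives the time, the measured TCP pose, the force, the opening and the grip force at its end, in the units of the state.
- ctrl.get_obs(): the state, without advancing time (a new reading comes with each control period).
- ctrl.camera(name): name is "scene" or "top"; returns a dict with "pixels" (384x512x3 uint8, red, green, blue), "fx", "fy", "cx", "cy" (pixels), "origin" and "attitude" of the camera in the world. Camera axes: x right, y down, z forward; pixel columns grow to the right and rows downward; lengths in m; the calibration is good to about 2 mm. A picture is of the moment at which its call begins. There is no depth.
- ctrl.hand_in(): hands the job in; it is judged then, once.
The state is a dict: "time_s": time; "q": joint angles; "dq": joint speeds; "joint_efforts": joint torques, N m; "eef_pos": TCP position; "eef_rot": TCP orientation; "wrist_force": force on the tool from outside, world axes, zero at the start; "torque": the same for the moment, N m; "opening": opening from 0.0 (shut) to 1.0 (fully open); "grasp_force": force on a finger pad.
Only numpy, scipy, OpenCV 4.12 (cv2) and the standard library are available. Lean on these libraries where they do the work, as an engineer would, in place of code of your own. Each camera call takes 0.05 s, during which the arm holds its last target. There are 200 camera calls.

### The job

Clear up the bench: lay the two pale beech vice parts side by side, flat on the floor of the dark wooden tray, and lay the steel eye bolt in the blue tray. The yellow pot is nested in the green one: take them apart and stand each upright in the middle of the cork mat of its size, the narrow yellow pot on the small mat and the wide green pot on the large mat. Leave the mug of pencils where it stands.

Things in the scene. Friction and masses are not known exactly. Their poses are not given: they have to be found in the camera images.
- jaw_c (a point): Vice jaw: pale beech block 70 x 40 x 30 mm (x, y, z) with two 12 mm upright through holes 20 mm either side of its middle. It lies flat on the bench, loose, 60 g (varies). The point is its centre, 15 mm above its underside; x runs along the 70 mm length, z up.
- bar_c (a point): Vice bar: pale beech bar 90 x 24 x 22 mm (x, y, z) with one 10 mm upright hole near its +x end. It lies flat on the bench, loose, about 35 g. The point is its centre, 11 mm above its underside; x runs along the 90 mm length, z up.
- bolt_c (a point): Steel eye bolt lying flat on the bench, loose, about 100 g, 12 mm thick throughout: a round shank (12 mm diameter, 70 mm long) and a ring eye (40 mm across). The point lies on the shank's axis near the balance point, 6 mm above the underside; x runs along the shank towards the eye. From the point the shank's plain end is at x = -45 mm, the eye starts at +18 mm and ends at +58 mm. Grip it across the shank at the point.
- narrow_c (a point): Narrow pot: yellow open round plastic pot, 72 mm high, 44 mm outer diameter at the foot, 48 mm at the rim, wall 3 mm, about 60 g. At the start it stands upright nested loosely in the wide green pot, its foot on that pot's inner floor (5 mm above the green pot's underside), so its upper 33 mm stand clear above the green rim; it lifts straight out. The point is on its axis half-way up, 36 mm above its underside; z up.
- wide_c (a point): Wide pot: green open round plastic pot, 44 mm high, 60 mm outer diameter at the foot, 66 mm at the rim, wall 4 mm, inner floor 5 mm above the underside, about 90 g. It stands upright on the bench with the narrow pot in it. The point is on its axis half-way up, 22 mm above its underside; z up.
- wood_tray: Dark wooden open tray for the beech parts, fixed to the bench: outside 140 x 190 x 25 mm high (x, y, z), walls and floor 5 mm thick, so inside 130 x 180 mm. Origin at the centre of its underside; the floor inside is 5 mm above it, the rim 25 mm.
- steel_tray: Blue plastic open tray for the steel bolt, fixed to the bench: outside 120 x 160 x 25 mm high (x, y, z), walls and floor 5 mm thick, so inside 110 x 150 mm. Origin at the centre of its underside; the floor inside is 5 mm above it, the rim 25 mm.
- small_mat: Small round cork mat, 80 mm diameter, 4 mm thick, fixed flat on the bench. Origin at the centre of its underside.
- large_mat: Large round cork mat, 120 mm diameter, 4 mm thick, fixed flat on the bench. Origin at the centre of its underside.
- mug: White mug of coloured pencils, 72 mm diameter and 90 mm high, pencils up to 135 mm above the bench; loose, 0.4 kg, not part of the job. It stands towards the far left, beyond the trays. Origin at the centre of its underside.
There are look-alikes about, which are no part of the job. Leave any purple look-alike of the part that bears wide_c alone. What is shaped like the part that bears jaw_c but pink is not meant.

How it is judged:
By the outcome, as a careful person would: the job done as asked, in the order asked, and still so for the second after the job is handed in, with the robot touching nothing.
It also fails if it takes over 112 s, if anything falls off the work surface, if the arm or the gripper's body presses on something with over 40 N, if the wrist force passes 120 N, or if a joint passes its speed limit or range.

## Working session

There is one attempt and no reset: what is moved stays moved. The work goes in short steps, Python scripts to look and compute and a tool call to move; the robot and the scene stay as the last step left them, time stands still between calls to the robot, and variables do not carry over. Pictures are saved under pics/ and viewed, at most 14 in all, crops included, and the job is handed in when it is done.

Besides the shell and the picture viewer there is one more tool, called as name(argument=value, ...) on one line, values as JSON. move_arm: Moves the arm, as the interface text tells. Its arguments: {"type":"object","properties":{"plan":{"type":"array"},"grip":{"type":"number"}},"required":["plan"]}

```bash
mkdir -p pics; cat > h.py <<'E'
import numpy as np, cv2
from bench import ctrl
from scipy.spatial.transform import Rotation as R
def cam(n):
    c=ctrl.camera(n); a=np.array(c["attitude"],float)
    c["R"]=a if a.shape==(3,3) else R.from_quat(np.r_[a[1:],a[0]]).as_matrix()
    return c
def ray(c,u,v,z):
    d=c["R"]@np.array([(u-c["cx"])/c["fx"],(v-c["cy"])/c["fy"],1.]); o=np.array(c["origin"])
    return (o+d*(z-o[2])/d[2])
def proj(c,p):
    q=c["R"].T@(np.array(p)-c["origin"]); return np.array([c["fx"]*q[0]/q[2]+c["cx"],c["fy"]*q[1]/q[2]+c["cy"]])
def save(c,name,crop=None,s=1.5):
    im=c["pixels"][:,:,::-1]
    if crop: x0,y0,x1,y1=crop; im=im[y0:y1,x0:x1]
    cv2.imwrite("pics/"+name,cv2.resize(np.ascontiguousarray(im),None,fx=s,fy=s,interpolation=cv2.INTER_CUBIC))
E
python3 - <<'E'
from h import *
for n in("top","scene"):
    c=cam(n); save(c,n+"0.png"); print(n,c["attitude"],c["origin"],c["fx"],c["cx"],c["cy"])
o=ctrl.get_obs();print(o)
E
```

```text
top [-0.04763758  0.71479504 -0.6951405   0.05981971] [0.37601479 0.00622133 1.11003577] 466.83684379346266 249.0865243811343 196.69183567952794
scene [-0.27452286  0.73447311  0.5829958  -0.2128435 ] [ 1.14725285 -0.14955063  0.79773292] 408.1593368783023 259.99032687103806 191.4668952954585
{'time_s': 0.1, 'q': array([-1.42228747e+00,  1.81486808e-01,  1.60790116e+00, -1.06756436e-05,
        1.35384891e+00, -2.06286839e-01]), 'dq': array([ 0.000153  ,  0.00071637, -0.00282245,  0.00028335, -0.00033491,
        0.00108326]), 'joint_efforts': array([-6.13023094e-04, -4.45882881e+01, -3.52238095e+01, -3.01652117e-04,
        4.24216065e-03,  4.10635562e-05]), 'eef_pos': array([ 0.19969748, -0.53866432,  0.2304663 ]), 'eef_rot': array([-8.21920069e-04,  9.84305688e-01,  1.76469933e-01,  1.85371230e-05]), 'wrist_force': array([ 0.10967174, -0.40779777, -0.31079088]), 'torque': array([ 0.00455992,  0.02596195, -0.01311184]), 'grasp_force': 0.0, 'opening': 0.9993361086373846}
```

View pics/top0.png

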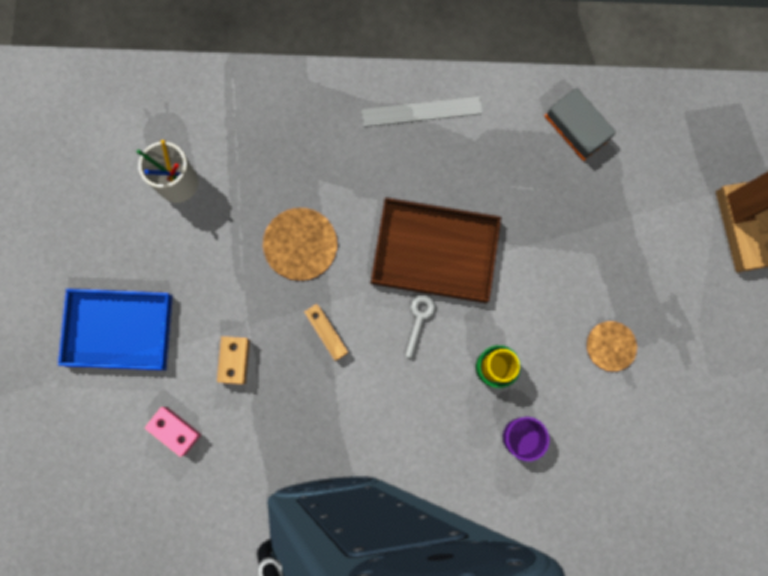

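View pics/scene0.png

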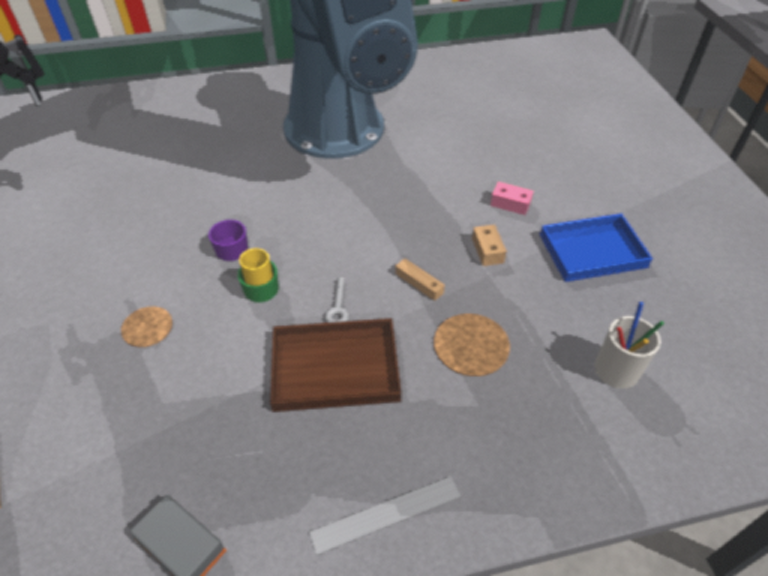

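Top view, in 1.5x pixels: jaw at (233,360), bar at (326,332), bolt from (410,355) to the eye at (423,307), pots at (498,366), small mat at (612,346), large mat at (300,244), wood tray at (437,250), blue tray at (117,330), mug at (165,165). The pink block and purple pot are the look-alikes.

```bash
cat > meas.py <<'E'
from h import *
def comp(m,seed,r=45):
    n,l,s,ce=cv2.connectedComponentsWithStats(m.astype(np.uint8)); 
    b=[i for i in range(1,n) if s[i,4]>15 and np.hypot(*(ce[i]-seed))<r]
    return (l==max(b,key=lambda i:s[i,4])) if b else None
def hsv(c): return [x.astype(int) for x in cv2.split(cv2.cvtColor(c["pixels"],cv2.COLOR_RGB2HSV))]
def rect(c,m,z):
    v,u=np.nonzero(m); p=np.array([ray(c,a,b,z)[:2] for a,b in zip(u,v)])
    (ce,sz,an)=cv2.minAreaRect((p*1000).astype(np.float32)); 
    if sz[0]<sz[1]: sz=sz[::-1]; an+=90
    return np.round(ce,1),np.round(sz,1),round((an+90)%180-90,1),np.round(p.mean(0)*1000,1)
E
cat > m1.py <<'E'
from meas import *
T=cam("top");S=cam("scene")
seeds={"jaw":((155,240),(326,163),.03),"bar":((217,222),(280,186),.022),"small":((407,230),(98,218),.004),"large":((200,162),(315,230),.004),"wood":((291,167),(224,242),.025),"blue":((78,220),(397,164),.025),"yellow":((334,243),(171,178),.077),"green":((332,244),(172,190),.044)}
for k,(a,b,z) in seeds.items():
  for c,s,nm in((T,a,"T"),(S,b,"S")):
    h,sa,v=hsv(c)
    m={"jaw":(h>9)&(h<24)&(sa>75)&(v>130),"blue":(h>100)&(h<125)&(sa>150),"yellow":(h>20)&(h<33)&(sa>150),"green":(h>50)&(h<85)&(sa>100),"wood":(h<18)&(sa>80)&(v<125)}
    m["bar"]=m["jaw"]; m["small"]=m["large"]=(h>5)&(h<24)&(sa>90)&(v>60)
    q=comp(m[k],np.array(s))
    if q is None: print(k,nm,"none",h[s[1],s[0]],sa[s[1],s[0]],v[s[1],s[0]]);continue
    print(k,nm,q.sum(),*rect(c,q,z))
h,sa,v=hsv(T)
print("bolt bg",sa[205:240:3,272:290:2],"\n",v[195:240:3,272:290:2])
E
python3 m1.py
```

```text
jaw T 523 [435.5 205. ] [71.4 41.2] -2.6 [435.6 204.8]
jaw S 373 [448.1 202.8] [94.8 44.2] -7.0 [448.4 202. ]
bar T 420 [483.9  62.9] [91.7 25.9] 33.9 [482.7  62.4]
bar S 290 [488.2  65.6] [99.7 30.5] 30.0 [489.   65.5]
small T 888 [ 475.6 -390.8] [79.2 78.7] 17.6 [ 475.5 -390.8]
small S 660 [ 477.1 -390.5] [77.1 75.7] 77.1 [ 477.6 -390.1]
large T 1892 [626.4 111.5] [118.4 116.4] -88.2 [626.3 111.2]
large S 1576 [626.7 111.7] [117.  114.6] -16.0 [629.  110.6]
wood T 4590 [ 618.4 -107.2] [189.2 141.4] 82.1 [ 617.9 -107. ]
wood S 4567 [ 627.2 -107.6] [186.6 150.1] 82.4 [ 631.2 -108.9]
blue T 3664 [478.3 388. ] [163.8 120.1] 89.3 [477.7 388.1]
blue S 2124 [488.  384.9] [165.  133.2] 89.1 [490.7 385.4]
yellow T 452 [ 434.4 -199. ] [54.2 49.8] -63.2 [ 435.3 -199.4]
yellow S 380 [ 454.5 -200.9] [77.9 42.5] 5.6 [ 455.1 -201. ]
green T 147 [ 434.2 -194.9] [63.6 53.1] 15.3 [ 431.9 -188.3]
green S 223 [ 466.4 -196.4] [63.4 59.7] 13.8 [ 476.  -199.2]
bolt bg [[0 4 4 6 3 2 2 4 6]
 [2 4 4 4 3 5 4 4 4]
 [2 2 2 6 5 5 5 5 3]
 [0 2 3 4 5 3 3 2 0]
 [2 2 4 5 6 3 0 2 3]
 [2 3 4 5 3 0 2 2 0]
 [2 3 4 6 0 0 3 0 3]
 [4 4 4 3 2 2 0 2 2]
 [5 5 4 3 0 2 2 2 2]
 [4 6 5 0 2 2 0 3 2]
 [4 7 3 2 2 2 2 2 2]
 [6 5 3 0 0 2 3 2 2]] 
 [[ 79  77  64  59  54  49  49  46  51]
 [135 115 120 167 178 174 158 116  83]
 [135 149 206 164 125 124 161 181 134]
 [142 179 194 120  88 115 128 188 174]
 [149 148 191 167 126 131 177 203 150]
 [154 142 134 181 196 191 182 136  95]
 [154 146 138 192 170  97  88  92 122]
 [154 147 165 195 132  88 134 152 154]
 [154 145 191 177 104 116 152 155 154]
 [147 161 199 142  97 142 158 156 161]
 [143 191 184 110 118 155 153 155 159]
 [158 202 151  94 133 161 156 156 158]
 [187 188 116  98 145 155 156 157 155]
 [201 158  96 123 153 158 158 158 153]
 [172 120  96 145 153 153 154 155 157]]
```

```bash
cat > m2.py <<'E'
from meas import *
from scipy.optimize import least_squares
T=cam("top");S=cam("scene")
h,sa,v=hsv(T)
m=(v>163)&(sa<14); m[:196]=0; m[242:]=0; m[:,:262]=0; m[:,295:]=0
m=comp(m,np.array((279,215)),30)
vv,uu=np.nonzero(m); print("bolt n",m.sum()); P=np.array([ray(T,a,b,.006)[:2] for a,b in zip(uu,vv)])*1000
print(rect(T,m,.006))
d=P-P.mean(0); w,V=np.linalg.eigh(d.T@d); a=V[:,1]*np.sign(V[0,1]); t=d@a; n=np.array([-a[1],a[0]])
sh=t<0; ln=np.polyfit(t[sh],d[sh]@n,1); print("axis deg",np.degrees(np.arctan2(a[1],a[0]))+np.degrees(np.arctan(ln[0])))
an=np.arctan2(a[1],a[0])+np.arctan(ln[0]); b=np.array([np.cos(an),np.sin(an)]); q0=P[sh].mean(0); s=(P-q0)@b
print("ends",s.min(),s.max(), "c from mid:",q0+b*((s.min()+s.max())/2-6.5))
def rim(c,m,z,r,name,sgn):
    # far-side edge of the mask as seen from the camera
    cs,_=cv2.findContours(m.astype(np.uint8),cv2.RETR_EXTERNAL,cv2.CHAIN_APPROX_NONE)
    p=max(cs,key=len)[:,0,:]; P=np.array([ray(c,u,v_,z)[:2] for u,v_ in p])*1000
    o=np.array(c["origin"][:2])*1000; ce=P.mean(0); e=(ce-o)/np.linalg.norm(ce-o)
    k=((P-ce)@e>-0.1*r) if sgn>0 else ((P-ce)@e<5)
    f=least_squares(lambda x:np.hypot(*(P[k]-x).T)-(r-.7),ce,loss="soft_l1"); print(name,f.x.round(1),k.sum(),np.abs(f.fun).mean().round(2))
for c,s,nm in((T,(334,243),"T"),(S,(171,178),"S")):
    h,sa,v=hsv(c)
    y=comp((h>18)&(h<35)&(sa>130),np.array(s)); g=comp((h>45)&(h<88)&(sa>90),np.array(s))
    rim(c,y,.077,24,"yellow "+nm,1); 
    rim(c,y|g if 0 else g,.044,33,"green near "+nm,-1)
h,sa,v=hsv(T); 
E
python3 m2.py; python3 - <<'E'
from h import *
T=cam("top"); save(T,"crop1.png",(255,190,375,310),5)
E
```

```text
bolt n 193
(array([498. , -77.4]), array([97.8, 33.2]), -17.2, array([506.9, -81.1]))
axis deg -15.847570136542744
ends -28.80067562864344 69.04122622280495 c from mid: [491.39427797 -76.90821936]
yellow T [ 436.2 -203.7] 36 0.71
green near T [ 436.6 -204.4] 66 2.71
yellow S [ 439. -203.] 33 1.15
green near S [ 463.2 -200. ] 51 9.04
```

View pics/crop1.png

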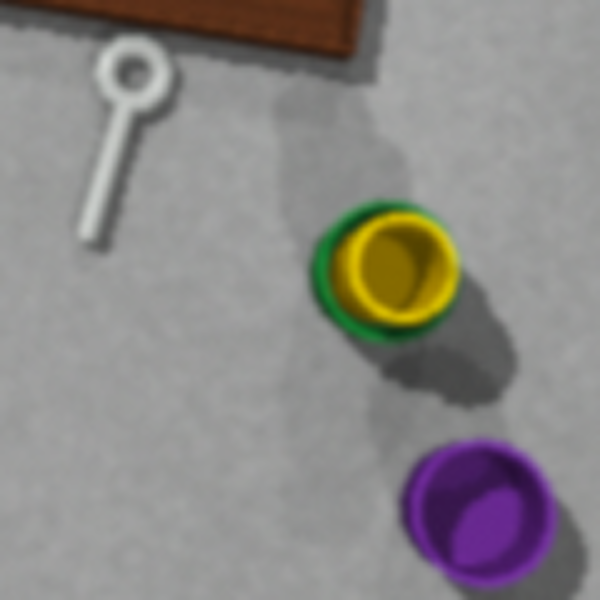

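The crop shows the bolt with its eye at (135,72) and shank end at (91,240). The yellow rim is centred near (405,268) inside green, and purple is at (480,512). Next I'll move towards the jaw.

move_arm(plan=[4.72,14.87,-2,0,0,-0.4,4.72,14.87,-2,0,0,-0.4,4.72,14.87,-2,0,0,-0.4,4.72,14.87,-2,0,0,-0.4,4.72,14.87,-2,0,0,-0.4,4.72,14.87,-2,0,0,-0.4,4.72,14.87,-2,0,0,-0.4,4.72,14.87,-2,0,0,-0.4,4.72,14.87,-2,0,0,-0.4,4.72,14.87,-2,0,0,-0.4], grip=85)

```text
time_s: 1.6
eef_pos: [0.388, 0.0537, 0.1522]
eef_rot: [0.0, 1.0, -0.023, 0.001]
wrist_force: [1.2, -0.9, -0.2]
opening: 0.997
grasp_force: 0.0
```

move_arm(plan=[0.95,3.03,-1,0,0,0,0.95,3.03,-1,0,0,0,0.95,3.03,-1,0,0,0,0.95,3.03,-1,0,0,0,0.95,3.03,-1,0,0,0,0.95,3.03,-1,0,0,0])

```text
time_s: 2.35
eef_pos: [0.435, 0.2023, 0.1023]
eef_rot: [0.0, 1.0, -0.023, 0.0]
wrist_force: [-0.0, -0.3, 0.4]
opening: 0.991
grasp_force: 0.0
```

move_arm(plan=[0,0.05,-1,0,0,0,0,0.05,-1.6,0,0,0,0,0.05,-2,0,0,0,0,0.05,-2,0,0,0], grip=70)

```text
time_s: 2.85
eef_pos: [0.4338, 0.2045, 0.001]
eef_rot: [0.0, 1.0, -0.023, -0.001]
wrist_force: [-0.2, -1.0, 0.1]
opening: 0.821
grasp_force: 0.0
```

move_arm(plan=[0,0,0,0,0,0,0,0,0,0,0,0,0,0,0,0,0,0,0,0,0,0,0,0,0,0,0,0,0,0,0,0,0,0,0,0], grip=30)

```text
time_s: 3.6
eef_pos: [0.4363, 0.2058, 0.0034]
eef_rot: [-0.0, 1.0, -0.023, 0.002]
wrist_force: [-0.5, -1.8, 7.4]
opening: 0.455
grasp_force: 61.5
```

move_arm(plan=[0,0,1,0,0,0,0.3,-0.5,1.8,0,0,0,3.74,-5.55,1.8,0,0,-0.092,3.74,-5.55,1.8,0,0,-0.092,3.74,-5.55,1.8,0,0,-0.092,3.74,-5.55,1.8,0,0,-0.092,3.74,-5.55,1.8,0,0,-0.092,3.74,-5.55,1.8,0,0,-0.092,3.74,-5.55,1.8,0,0,-0.092,3.74,-5.55,1.8,0,0,-0.092])

```text
time_s: 4.85
eef_pos: [0.621, -0.0704, 0.0918]
eef_rot: [-0.0, 0.998, -0.068, -0.0]
wrist_force: [-0.7, -0.4, -0.2]
opening: 0.459
grasp_force: 60.7
```

move_arm(plan=[0.04,-0.04,-0.8,0,0,0,0.04,-0.04,-1.3,0,0,0,0.04,-0.04,-1.6,0,0,0,0.04,-0.04,-1.66,0,0,0,0.04,-0.04,-1.66,0,0,0,0.04,-0.04,-1.66,0,0,0])

```text
time_s: 5.6
eef_pos: [0.6247, -0.074, 0.0099]
eef_rot: [0.0, 0.998, -0.068, 0.001]
wrist_force: [0.0, -0.7, -0.7]
opening: 0.459
grasp_force: 60.8
```

move_arm(plan=[0,0,-0.02,0,0,0,0,0,-0.04,0,0,0,0,0,-0.04,0,0,0])

```text
time_s: 5.98
eef_pos: [0.6245, -0.0741, 0.0085]
eef_rot: [0.0, 0.998, -0.069, 0.001]
wrist_force: [-3.5, 1.3, 9.9]
opening: 0.459
grasp_force: 61.9
```

move_arm(plan=[0,0,0,0,0,0,0,0,0,0,0,0,0,0,0,0,0,0,0,0,0.8,0,0,0,0,0,1.8,0,0,0], grip=55)

```text
time_s: 6.6
eef_pos: [0.6225, -0.0735, 0.0961]
eef_rot: [-0.0, 0.998, -0.069, -0.002]
wrist_force: [0.8, -0.9, 0.4]
opening: 0.644
grasp_force: 0.0
```

move_arm(plan=[-2.8,2.72,0,0,0,0.73,-2.8,2.72,0,0,0,0.73,-2.8,2.72,0,0,0,0.73,-2.8,2.72,0,0,0,0.73,-2.8,2.72,0,0,0,0.73,-2.8,2.72,0,0,0,0.73,-2.8,2.72,0,0,0,0.73,-2.8,2.72,0,0,0,0.73])

```text
time_s: 7.6
eef_pos: [0.4842, 0.0617, 0.0967]
eef_rot: [-0.0, 0.957, 0.291, -0.0]
wrist_force: [-0.5, 0.1, 0.5]
opening: 0.643
grasp_force: 0.0
```

move_arm(plan=[0,0.02,-1,0,0,0,0,0.02,-1.6,0,0,0,0,0.02,-1.88,0,0,0,0,0.02,-1.88,0,0,0])

```text
time_s: 8.1
eef_pos: [0.4834, 0.063, 0.0022]
eef_rot: [-0.0, 0.956, 0.292, -0.001]
wrist_force: [-0.1, 0.6, 0.7]
opening: 0.648
grasp_force: 0.0
```

move_arm(plan=[0,0,0,0,0,0,0,0,0,0,0,0,0,0,0,0,0,0,0,0,0,0,0,0,0,0,0,0,0,0,0,0,0,0,0,0], grip=15)

```text
time_s: 8.85
eef_pos: [0.4853, 0.063, 0.0044]
eef_rot: [0.001, 0.956, 0.292, 0.001]
wrist_force: [-1.4, -0.5, 6.9]
opening: 0.266
grasp_force: 59.6
```

move_arm(plan=[0,0,1,0,0,0,0.2,-0.3,1.8,0,0,-0.1,2.6,-4.02,1.8,0,0,-0.73,2.6,-4.02,1.8,0,0,-0.73,2.6,-4.02,1.8,0,0,-0.73,2.6,-4.02,1.8,0,0,-0.73,2.6,-4.02,1.8,0,0,-0.73,2.6,-4.02,1.8,0,0,-0.73,2.6,-4.02,1.8,0,0,-0.73,2.6,-4.02,1.8,0,0,-0.73])

```text
time_s: 10.1
eef_pos: [0.6135, -0.1367, 0.093]
eef_rot: [-0.0, 0.998, -0.068, -0.0]
wrist_force: [-0.0, 0.4, -0.9]
opening: 0.264
grasp_force: 59.0
```

move_arm(plan=[0,0,-0.8,0,0,0,0,0,-1.3,0,0,0,0,0,-1.6,0,0,0,0,0,-1.69,0,0,0,0,0,-1.69,0,0,0,0,0,-1.7,0,0,0])

```text
time_s: 10.85
eef_pos: [0.6146, -0.1378, 0.0094]
eef_rot: [0.0, 0.998, -0.068, 0.001]
wrist_force: [-3.6, 2.3, 9.6]
opening: 0.267
grasp_force: 60.2
```

move_arm(plan=[0,0,0,0,0,0,0,0,0,0,0,0,0,0,0,0,0,0,0,0,0.8,0,0,0,0,0,1.8,0,0,0], grip=38)

```text
time_s: 11.48
eef_pos: [0.6126, -0.1374, 0.0972]
eef_rot: [-0.001, 0.998, -0.069, -0.002]
wrist_force: [1.5, -0.5, 0.4]
opening: 0.444
grasp_force: 0.0
```

move_arm(plan=[-2.42,1.21,0,0,0,-0.141,-2.42,1.21,0,0,0,-0.141,-2.42,1.21,0,0,0,-0.141,-2.42,1.21,0,0,0,-0.141,-2.42,1.21,0,0,0,-0.141,-2.42,1.21,0,0,0,-0.141])

```text
time_s: 12.22
eef_pos: [0.4942, -0.0781, 0.0981]
eef_rot: [0.0, 0.99, -0.139, 0.001]
wrist_force: [-0.1, -0.6, 0.2]
opening: 0.441
grasp_force: 0.0
```

```bash
python3 - <<'E'
from h import *
S=cam("scene"); save(S,"s1.png",(120,120,320,290),4)
E
```

```text
(no output)
```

View pics/s1.png

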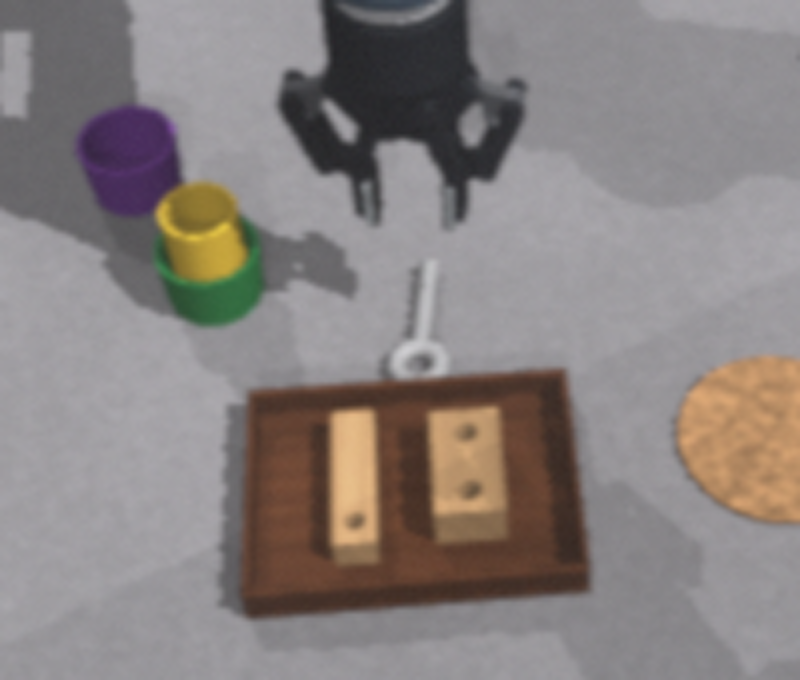

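The crop shows bar (355,485) and jaw (468,470) lying flat side by side in the wooden tray. The bolt is undisturbed, eye at (418,360). Grasping the bolt.

move_arm(plan=[-0.06,0.02,-1,0,0,0,-0.06,0.02,-1.6,0,0,0,-0.06,0.02,-1.86,0,0,0,-0.06,0.02,-1.86,0,0,0])

```text
time_s: 12.78
eef_pos: [0.4897, -0.0764, 0.0043]
eef_rot: [-0.0, 0.99, -0.139, -0.001]
wrist_force: [0.5, 0.3, 0.1]
opening: 0.445
grasp_force: 0.0
```

move_arm(plan=[0,0,0,0,0,0,0,0,0,0,0,0,0,0,0,0,0,0,0,0,0,0,0,0,0,0,0,0,0,0,0,0,0,0,0,0], grip=4)

```text
time_s: 13.52
eef_pos: [0.4912, -0.0768, 0.0064]
eef_rot: [0.0, 0.99, -0.139, 0.001]
wrist_force: [-0.8, 0.1, 5.8]
opening: 0.096
grasp_force: 58.8
```

The opening reads about 8 mm, so the grip may be above the shank's axis. I'll regrasp slightly lower.

move_arm(plan=[0,0,0,0,0,0,0,0,0,0,0,0,0,0,-0.09,0,0,0,0,0,-0.09,0,0,0], grip=26)

```text
time_s: 14.02
eef_pos: [0.4897, -0.0762, -0.0]
eef_rot: [-0.0, 0.99, -0.139, -0.0]
wrist_force: [0.0, 0.1, 0.5]
opening: 0.306
grasp_force: 0.0
```

move_arm(plan=[0,0,0,0,0,0,0,0,0,0,0,0,0,0,0,0,0,0,0,0,0,0,0,0,0,0,0,0,0,0], grip=4)

```text
time_s: 14.65
eef_pos: [0.49, -0.0764, 0.0006]
eef_rot: [0.0, 0.99, -0.139, 0.0]
wrist_force: [-1.2, 1.1, 6.1]
opening: 0.109
grasp_force: 59.3
```

move_arm(plan=[0,0,0.8,0,0,0,0,0.3,1.8,0,0,0.18,0,1.2,1.8,0,0,0.36,0,2.2,1.8,0,0,0.54,0,3.2,1.8,0,0,0.72,0,4.2,1.8,0,0,0.9,0,5.2,1.8,0,0,1.08,0,6.2,1.8,0,0,1.26,0,7.2,1.8,0,0,1.44,0,8.2,1.8,0,0,1.62])

```text
time_s: 15.9
eef_pos: [0.489, 0.335, 0.0894]
eef_rot: [-0.0, 0.781, 0.624, -0.001]
wrist_force: [0.0, -0.1, -1.5]
opening: 0.103
grasp_force: 58.7
```

move_arm(plan=[-0.22,0.94,0,0,0,0.211,-0.22,0.94,0,0,0,0.211,-0.22,0.94,0,0,0,0.211,-0.22,0.94,0,0,0,0.211,-0.22,0.94,0,0,0,0.211])

```text
time_s: 16.52
eef_pos: [0.4792, 0.3796, 0.0903]
eef_rot: [0.0, 0.714, 0.7, -0.0]
wrist_force: [0.4, -0.6, -0.5]
opening: 0.106
grasp_force: 58.7
```

```bash
python3 - <<'E'
from h import *
S=cam("scene"); save(S,"s2.png",(300,80,460,220),4)
print(ctrl.get_obs()["eef_pos"])
E
```

```text
[0.47924842 0.3797425  0.09033499]
```

View pics/s2.png

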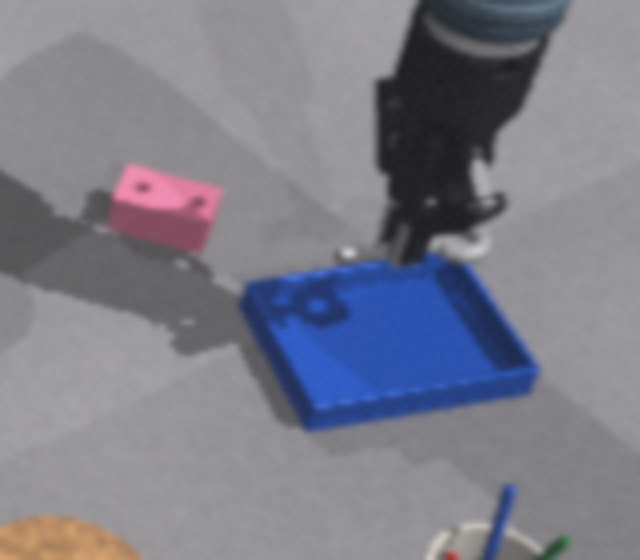

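The crop shows the bolt held level over the blue tray, with the plain end at (347,255) and the eye at (465,245). Lowering it.

move_arm(plan=[0,0,-0.8,0,0,0,0,0,-1.3,0,0,0,0,0,-1.6,0,0,0,0,0,-1.67,0,0,0,0,0,-1.68,0,0,0,0,0,-1.68,0,0,0])

```text
time_s: 17.32
eef_pos: [0.4797, 0.3811, 0.0075]
eef_rot: [0.0, 0.713, 0.701, 0.001]
wrist_force: [-0.7, -0.4, -0.6]
opening: 0.11
grasp_force: 58.7
```

move_arm(plan=[0,0,0,0,0,0,0,0,0,0,0,0,0,0,0,0,0,0,0,0,0.8,0,0,0,0,0,2,0,0,0], grip=30)

```text
time_s: 17.95
eef_pos: [0.4771, 0.3797, 0.1051]
eef_rot: [-0.001, 0.713, 0.701, -0.002]
wrist_force: [0.7, 0.3, -0.1]
opening: 0.352
grasp_force: 0.0
```

move_arm(plan=[-0.8,-11.67,1,0,0,-1.56,-0.8,-11.67,1,0,0,-1.56,-0.8,-11.67,1,0,0,-1.56,-0.8,-11.67,1,0,0,-1.56,-0.8,-11.67,1,0,0,-1.56,-0.8,-11.67,1,0,0,-1.56,-0.8,-11.67,1,0,0,-1.56,-0.8,-11.67,1,0,0,-1.56,-0.8,-11.67,1,0,0,-1.56,-0.8,-11.67,1,0,0,-1.56], grip=80)

```text
time_s: 19.2
eef_pos: [0.4386, -0.2064, 0.1571]
eef_rot: [0.001, 1.0, -0.006, 0.001]
wrist_force: [-0.6, 0.4, -0.3]
opening: 0.938
grasp_force: 0.0
```

move_arm(plan=[-0.03,0.04,-0.5,0,0,0,-0.03,0.04,-1.3,0,0,0,-0.03,0.04,-1.9,0,0,0,-0.03,0.04,-2.1,0,0,0,-0.03,0.04,-2.1,0,0,0])

```text
time_s: 19.82
eef_pos: [0.4373, -0.2007, 0.0513]
eef_rot: [-0.0, 1.0, -0.004, -0.0]
wrist_force: [0.5, 1.5, -0.0]
opening: 0.937
grasp_force: 0.0
```

move_arm(plan=[0,0,0,0,0,0,0,0,0,0,0,0,0,0,0,0,0,0,0,0,0,0,0,0,0,0,0,0,0,0,0,0,0,0,0,0], grip=36)

```text
time_s: 20.58
eef_pos: [0.4383, -0.2015, 0.0531]
eef_rot: [0.001, 1.0, -0.003, 0.001]
wrist_force: [-1.6, 0.6, 7.8]
opening: 0.531
grasp_force: 61.0
```

```bash
python3 - <<'E'
from h import *
S=cam("scene"); save(S,"s3.png",(100,60,260,220),3.7)
E
```

```text
(no output)
```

View pics/s3.png

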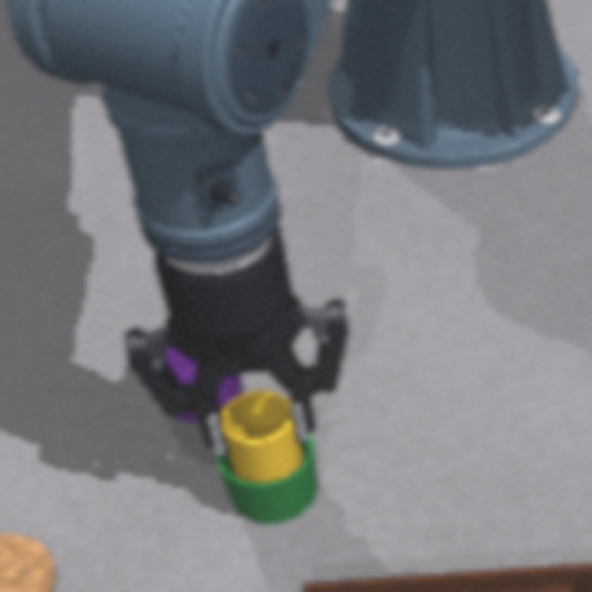

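The crop shows the pads either side of the yellow rim at (260,415), above the green rim. Lifting straight up.

move_arm(plan=[0,0,0.3,0,0,0,0,0,0.8,0,0,0,0,0,1.5,0,0,0,0,0,2,0,0,0,0.74,-3.79,2,0,0,0,0.74,-3.79,2,0,0,0,0.74,-3.79,2,0,0,0,0.74,-3.79,2,0,0,0,0.74,-3.79,2,0,0,0,0.74,-3.79,2,0,0,0])

```text
time_s: 21.88
eef_pos: [0.4743, -0.3888, 0.1516]
eef_rot: [-0.0, 1.0, -0.003, -0.0]
wrist_force: [-1.2, -0.0, -1.2]
opening: 0.535
grasp_force: 61.7
```

```bash
python3 - <<'E'
from h import *
S=cam("scene"); save(S,"s4.png",(50,60,250,260),3)
print(ctrl.get_obs()["eef_pos"])
E
```

```text
[ 0.47439697 -0.3888111   0.15173171]
```

View pics/s4.png

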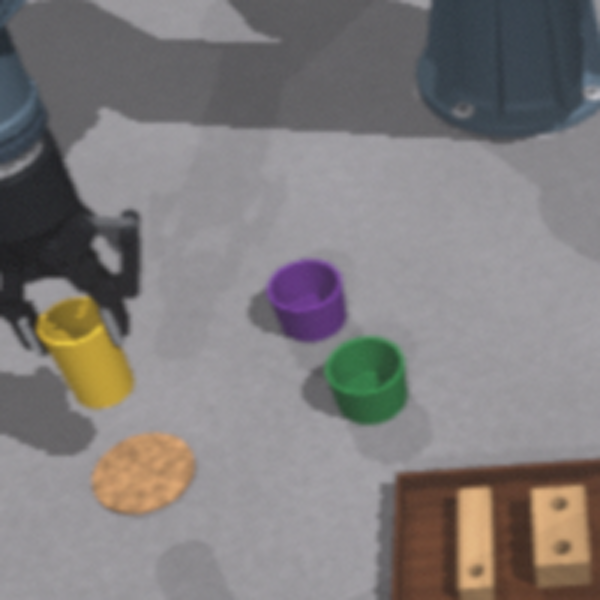

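The crop shows yellow held, rim (72,320) and foot (105,388), with green left standing at (368,380). I'll check the tilt and offset numerically.

```bash
python3 - <<'E'
from meas import *
c=cam("scene"); h,s,v=hsv(c); m=comp((h>18)&(h<35)&(s>130),np.array((80,178)))
vv,uu=np.nonzero(m); print("centroid",uu.mean(),vv.mean(),"bbox",uu.min(),uu.max(),vv.min(),vv.max())
p=np.array(ctrl.get_obs()["eef_pos"])
th=np.linspace(0,2*np.pi,73)
zt=p[2]+.077-.0531   # rim height if held as grasped
for dx in(-.004,0,.004):
  pts=[proj(c,(p[0]+dx+r*np.cos(t),p[1]+r*np.sin(t),z)) for r,z in((.024,zt),(.022,zt-.072)) for t in th]
  k=np.zeros(m.shape,np.uint8); cv2.fillConvexPoly(k,cv2.convexHull(np.array(pts,np.float32)).astype(np.int32),1)
  a,b=np.nonzero(k); print(dx,b.mean(),a.mean(),b.min(),b.max(),a.min(),a.max())
d=np.c_[uu,vv]-[uu.mean(),vv.mean()]
def ang(d): w,V=np.linalg.eigh(d.T@d); return np.degrees(np.arctan2(V[1,1],V[0,1]))
print(ang(d),ang(np.c_[b,a]-[b.mean(),a.mean()]))
# green rim
T=cam("top"); h,s,v=hsv(T); g=comp((h>45)&(h<88)&(s>90),np.array((332,244)))
print("green T",rect(T,g,.044)); 
cs,_=cv2.findContours(g.astype(np.uint8),cv2.RETR_EXTERNAL,cv2.CHAIN_APPROX_NONE); P=np.array([ray(T,*q,.044)[:2] for q in max(cs,key=len)[:,0]])*1000
o=np.array(T["origin"][:2])*1000; ce=P.mean(0); e=(ce-o)/np.linalg.norm(ce-o); k=(P-ce)@e>-3
from scipy.optimize import least_squares
print(least_squares(lambda x:np.hypot(*(P[k]-x).T)-32,ce).x)
E
```

```text
centroid 77.98862019914651 177.02275960170698 bbox 62 93 159 195
-0.004 78.49488054607508 175.62571103526736 62 95 157 195
0 78.41780821917808 176.96004566210047 62 95 158 196
0.004 78.3140589569161 178.33219954648527 61 95 160 198
57.9744141114887 61.76079465376253
green T (array([ 436.1, -201.1]), array([66.7, 63.7]), -88.5, array([ 435.6, -202. ]))
[ 435.90141929 -202.78762018]
```

move_arm(plan=[0.03,-0.04,-1,0,0,0,0.03,-0.04,-1.6,0,0,0,0.03,-0.04,-1.9,0,0,0,0.03,-0.04,-1.96,0,0,0,0.03,-0.04,-1.98,0,0,0,0.03,-0.04,-1.98,0,0,0])

```text
time_s: 22.78
eef_pos: [0.4765, -0.393, 0.0537]
eef_rot: [0.001, 1.0, -0.004, 0.001]
wrist_force: [0.3, -0.2, -0.7]
opening: 0.532
grasp_force: 61.7
```

Still no contact, so I'll lower 1.5 mm further and shift y by 2 mm.

move_arm(plan=[-0.01,0.03,-0.02,0,0,0,-0.01,0.03,-0.03,0,0,0,-0.01,0.03,-0.03,0,0,0])

```text
time_s: 23.15
eef_pos: [0.4757, -0.3912, 0.0521]
eef_rot: [0.001, 1.0, -0.004, 0.0]
wrist_force: [-1.6, 0.7, 6.0]
opening: 0.529
grasp_force: 62.4
```

move_arm(plan=[0,0,0,0,0,0,0,0,0,0,0,0,0,0,0,0,0,0,0,0,0,0,0,0,0,0,0.8,0,0,0,0,0,1.8,0,0,0,0,0,1.8,0,0,0], grip=70)

```text
time_s: 24.02
eef_pos: [0.4776, -0.3934, 0.146]
eef_rot: [0.004, 1.0, -0.004, 0.003]
wrist_force: [-0.4, 0.6, 1.0]
opening: 0.824
grasp_force: 0.0
```

```bash
python3 - <<'E'
from h import *
S=cam("scene"); save(S,"s5.png",(50,100,250,280),3)
E
```

```text
(no output)
```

View pics/s5.png

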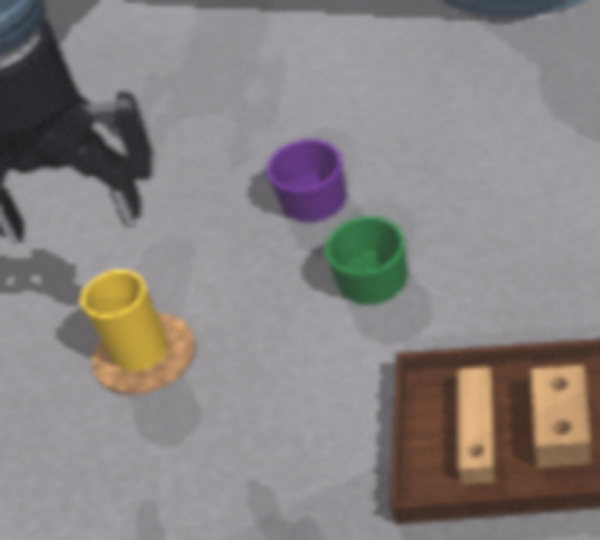

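Yellow stands upright, centred on the small mat (base at (140,355)). Next is the green pot.

move_arm(plan=[-0.82,3.78,0,0,0,0,-0.82,3.78,0,0,0,0,-0.82,3.78,0,0,0,0,-0.82,3.78,0,0,0,0,-0.82,3.78,0,0,0,0,-0.82,3.78,0,0,0,0], grip=85)

```text
time_s: 24.82
eef_pos: [0.4348, -0.2031, 0.1408]
eef_rot: [0.0, 1.0, -0.004, 0.0]
wrist_force: [-0.1, 0.2, 0.2]
opening: 0.996
grasp_force: 0.0
```

move_arm(plan=[0.02,0,-1,0,0,0,0.02,0,-1.8,0,0,0,0.02,0,-2.3,0,0,0,0.02,0,-2.56,0,0,0,0.02,0,-2.56,0,0,0,0.02,0,-2.56,0,0,0])

```text
time_s: 25.58
eef_pos: [0.4361, -0.2027, 0.0138]
eef_rot: [0.001, 1.0, -0.004, 0.001]
wrist_force: [0.2, -0.6, -0.3]
opening: 0.994
grasp_force: 0.0
```

move_arm(plan=[0,0,0,0,0,0,0,0,0,0,0,0,0,0,0,0,0,0,0,0,0,0,0,0,0,0,0,0,0,0], grip=52)

```text
time_s: 26.2
eef_pos: [0.4362, -0.2025, 0.0147]
eef_rot: [0.001, 1.0, -0.004, 0.001]
wrist_force: [-3.6, 1.8, 12.0]
opening: 0.75
grasp_force: 62.9
```

move_arm(plan=[0,0,0.4,0,0,0,0,0,1.2,0,0,0,0.2,0.3,2,0,0,0,3.8,6.28,2,0,0,0,3.8,6.28,2,0,0,0,3.8,6.28,2,0,0,0,3.8,6.28,2,0,0,0,3.8,6.28,2,0,0,0,3.8,6.28,2,0,0,0,3.8,6.28,2,0,0,0])

```text
time_s: 27.45
eef_pos: [0.6261, 0.1149, 0.1132]
eef_rot: [-0.0, 1.0, -0.002, 0.001]
wrist_force: [-0.5, -0.6, -0.7]
opening: 0.748
grasp_force: 66.2
```

move_arm(plan=[0,0,0,0,0,0,0,0,0,0,0,0])

```text
time_s: 27.7
eef_pos: [0.6249, 0.111, 0.1129]
eef_rot: [0.0, 1.0, -0.004, -0.0]
wrist_force: [0.3, -0.0, -0.6]
opening: 0.749
grasp_force: 66.2
```

move_arm(plan=[0.03,0,-0.9,0,0,0,0.03,0,-1.5,0,0,0,0.03,0,-1.8,0,0,0,0.03,0,-1.86,0,0,0,0.03,0,-1.88,0,0,0,0.03,0,-1.88,0,0,0])

```text
time_s: 28.45
eef_pos: [0.6279, 0.1121, 0.0202]
eef_rot: [0.0, 1.0, -0.004, 0.001]
wrist_force: [0.4, -0.4, 0.3]
opening: 0.746
grasp_force: 66.2
```

move_arm(plan=[-0.02,0,-0.02,0,0,0,-0.02,0,-0.04,0,0,0,-0.02,0,-0.04,0,0,0])

```text
time_s: 28.82
eef_pos: [0.6267, 0.1122, 0.0188]
eef_rot: [0.0, 1.0, -0.003, 0.001]
wrist_force: [-3.8, -0.8, 9.0]
opening: 0.75
grasp_force: 67.1
```

move_arm(plan=[0,0,0,0,0,0,0,0,0,0,0,0,0,0,0,0,0,0,0,0,0,0,0,0,0,0,0.6,0,0,0,0,0,1.6,0,0,0,0,0,2.6,0,0,0], grip=84)

```text
time_s: 29.7
eef_pos: [0.6254, 0.1121, 0.1477]
eef_rot: [-0.0, 1.0, -0.004, -0.001]
wrist_force: [0.9, -0.1, -0.6]
opening: 0.98
grasp_force: 0.0
```

move_arm(plan=[-6,-3,2,0,0,0,-6,-3,2,0,0,0,-6,-3,2,0,0,0,-6,-3,2,0,0,0,-6,-3,2,0,0,0,-6,-3,2,0,0,0,-6,-3,2,0,0,0,-6,-3,2,0,0,0])

```text
time_s: 30.7
eef_pos: [0.3263, -0.0378, 0.2469]
eef_rot: [0.0, 1.0, -0.004, 0.001]
wrist_force: [0.3, 0.1, -0.5]
opening: 0.984
grasp_force: 0.0
```

```bash
python3 - <<'E'
from h import *
T=cam("top");S=cam("scene"); save(S,"s6.png");save(T,"t6.png")
E
```

```text
(no output)
```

View pics/t6.png

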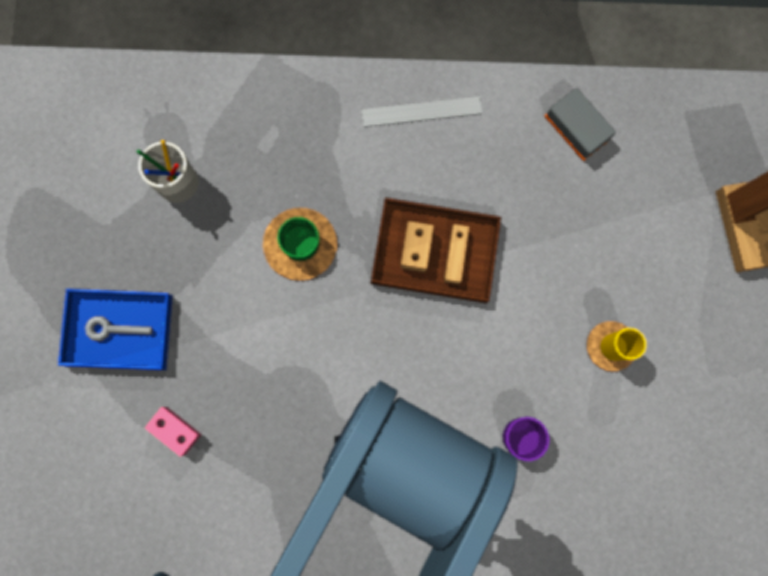

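View pics/s6.png

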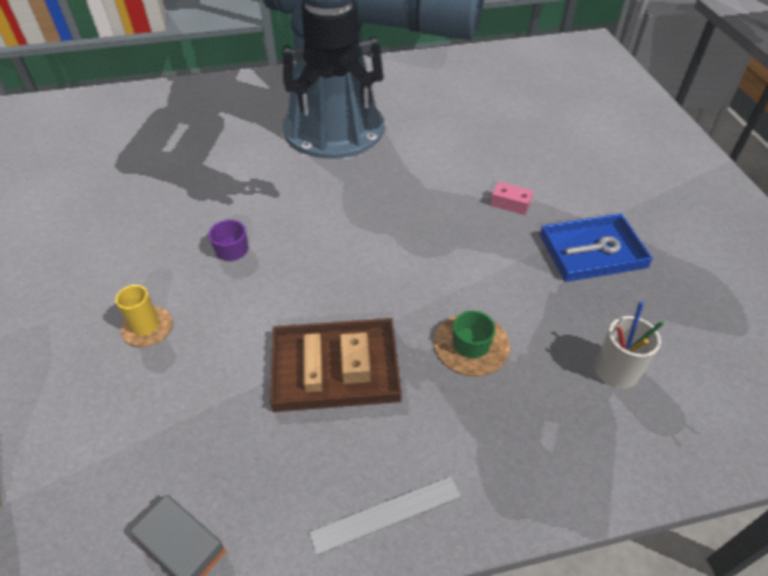

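Everything is in place: the jaw (417,245) and bar (457,254) are in the wood tray, and the bolt is flat in the blue tray (118,328). Green is on the large mat (300,240), yellow on the small mat (615,345), and the mug and look-alikes are untouched. I'll check the pots' centring before handing in.

```bash
python3 - <<'E'
from meas import *
from scipy.optimize import least_squares
T=cam("top"); h,s,v=hsv(T)
for n,m,sd,z,r in(("green",(h>45)&(h<88)&(s>90),(200,160),.048,33),("yellow",(h>20)&(h<35)&(s>200),(418,230),.076,24)):
    g=comp(m,np.array(sd),20); cs,_=cv2.findContours(g.astype(np.uint8),cv2.RETR_EXTERNAL,cv2.CHAIN_APPROX_NONE)
    P=np.array([ray(T,*q,z)[:2] for q in max(cs,key=len)[:,0]])*1000
    o=np.array(T["origin"][:2])*1000; ce=P.mean(0); e=(ce-o)/np.linalg.norm(ce-o); k=(P-ce)@e>0
    f=least_squares(lambda x:np.hypot(*(P[k]-x).T)-(r-1),ce,loss="soft_l1"); print(n,g.sum(),f.x,np.abs(f.fun).mean())
E
```

```text
green 609 [625.59857894 109.89594656] 0.8353599627214016
yellow 512 [ 473.16808237 -390.70155908] 0.4789790013201521
```

Both pots measure within about 3 mm of their mat centres. Handing in.

```bash
python3 -c "
from bench import ctrl; print(ctrl.hand_in())"
```

```text
the job is handed in; nothing more can be done
None
```

I handed the job in at about 31 s: both beech parts lie side by side in the wooden tray, the bolt is in the blue tray, and each pot stands upright within about 3 mm of its mat's centre, with the mug and look-alikes untouched (no verdict was returned).

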